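Hang the washed sauce cups on the draining pegs

ROBOT

A 6-joint arm with a two-finger parallel gripper is mounted at the origin on the work surface. World frame = base frame: x ahead of the robot, y to its left, z up, the work surface at z = 0. Lengths are in m, angles in rad, forces in N, time in s.
With the tool pointing down it reaches from about 0.375 to 0.9 m from the base axis. Payload 3.1 kg.
Tool frame: the origin (TCP) lies midway between the tips of the shut fingers; the grasp point (between the pads) lies 19 mm behind it; z points along the fingers, y is the line along which they close (so a half turn about z gives the same grasp; the last joint's range is limited). The gripper opens to 85 mm and grips with 20 to 120 N. Pads are 22 mm wide; open, the fingers measure 114 mm over their backs; the gripper's body (76 mm by 85 mm) begins 54 mm behind the grasp point. The pads swing forward as they close: fully open they stand 13 mm farther back than shut.
Start: joints at [-1.323, 0.527, 1.433, -0, 1.181, -0.178], TCP at [0.259, -0.569, 0.198] pointing down, gripper open.
Joint ranges: [-3.08, 3.08], [-0.75, 2.2], [0.22, 2.44], [-1.43, 4.57], [0, 2.65], [-2.85, 2.85]. Speed limits (rad/s): [2.79, 2.79, 3.14, 3.14, 3.14, 3.14].

INTERFACE

Orientations are given as a unit quaternion [x, y, z, w].
In Python, from station import manip gives the robot as it stands.
- The arm moves only by the tool step_arm, never from a script. Its argument "targets" is text: rows parted by semicolons, each of 4 numbers parted by spaces: the shift along the tool's x, y, z in mm, then the turn about the tool's z in degrees. A call has 1 to 12 rows; each row is the pose to reach, as a shift and turn from the pose commanded when the call began, along the tool's axes at that moment; what a row does not reach only later rows make up. A row lasts 1/10 s, in which the tool goes at most 50 mm and 8.59 degrees, less where a joint would pass 70% of its speed; a pose out of reach is approached as far as the arm can. A call with a gripper value outside its range is refused whole. "gripper" is the closure, from 0 (fully open) to 1 (shut), set as the call begins (left out, the last holds). The fingers move at their own pace and stop on an object; "squeeze" is the grip in N (left out, the last holds). Time passes only in rows, so rows that repeat a pose let the fingers close. It gives the time, the measured TCP pose, the force, the opening and the grip force at its end, in the units of the state.
- manip.sense(): the state, without advancing time (a new reading comes with each control period).
- manip.snapshot(name): name is "scene" or "top" or "wrist"; returns the picture (480x640x3 uint8, red, green, blue); there is no depth.
- manip.get_calibration(name): a dict with "fov_y" (degrees; the focal length in pixels is half the picture's height over the tangent of half this angle, whatever the lens; pixels are square), "cx", "cy" (the principal point, pixels), "extrinsics" (4x4, takes a point from camera to world coordinates); the wrist camera has in their place "tool_from_camera" (4x4, takes a point from camera to tool coordinates, whose origin is the TCP and whose axes are the flange's). Camera axes: x right, y down, z forward; pixel columns grow to the right and rows downward; lengths in m; the calibration is good to about 2 mm. A picture is of the moment at which its call begins: read the wrist's pose just before it. get_calibration takes no time and is no camera call.
- manip.sign_off(): hands the job in; it is judged then, once.
Trained networks look in the newest picture that a camera, given by its name, has taken for a name from the list of things; names that differ only in an ending like _2 or _b are one class to them, and where a whole thing is asked for, a point or a joint stands for the part that bears it (a point fixed in the world has none). Each returns a list of dicts, best first, with "p" (0 to 1); they miss things now and then, are a little off and sometimes report something else, mostly with a low value. They report only what shows in the picture. A call takes as long as a camera call. They do not tell look-alikes from the thing itself.
- manip.recognise(camera, query): "position" ([column, row] in pixels, amid what is visible of it).
- manip.masks_of(camera, query): "pixels" (480x640 bool, what is visible of it) and "position" ([column, row] in pixels, amid what is visible of it).
- manip.mark_of(camera, query): "position" ([column, row] in pixels: a listed point, or the origin of a listed thing).
The state is a dict: "t": time; "q": joint angles; "qd": joint speeds; "tau": joint torques, N m; "tcp_pos": TCP position; "tool_rot": TCP orientation; "force": force on the tool from outside, world axes, zero at the start; "ft_torque": the same for the moment, N m; "finger_gap": opening from 0.0 (shut) to 1.0 (fully open); "gripper_force": force on a finger pad.
Only numpy, scipy, OpenCV 4.12 (cv2) and the standard library are available. Lean on these libraries where they do the work, as an engineer would, in place of code of your own. Each camera call takes 0.05 s, during which the arm holds its last target. There are 200 camera calls.

TASK

First push the blue drip tray fully home under the draining rack. Then hang the red and the yellow cup mouth-down on the two leaning pegs, one cup to a peg (either way round), each all the way down so that its inside base rests on the peg's ball end, and let go. Don't let a cup fall over or drop, and leave the sauce bottle, spice jar and pizza cutter where they are.

Things in the scene. Friction and masses are not known exactly. Their poses are not given: they have to be found in the camera images.
- rack: Fixed steel draining rack, 200 mm deep (x), 284 mm wide (y). Origin: centre of its underside; -x is its front, where the tray sticks out and to which the pegs lean; z up. Crossbar 14 mm thick, along y, 20 mm behind the origin, axis 85 mm up, on posts at y = +-135 mm. The pegs rise from it at y = +-75 mm; their balls are 52 mm in front of the origin. Back strip 40 mm high.
- peg_left: Left (rack +y) peg: white rod 12 mm thick, 125 mm long, ending in a black ball 18 mm in diameter. Origin: centre of the ball, 187 mm above the worktop; +z along the rod, out of its end; y level. Leans 35 degrees from vertical to the rack's front. A cup rests with its inner floor on the ball; let go, it swings 10 to 15 degrees towards upright until its wall lies on the rod.
- peg_right: Right (rack -y) peg: white rod 12 mm thick, 125 mm long, ending in a black ball 18 mm in diameter. Origin: centre of the ball, 187 mm above the worktop; +z along the rod, out of its end; y level. Leans 35 degrees from vertical to the rack's front. A cup rests with its inner floor on the ball; let go, it swings 10 to 15 degrees towards upright until its wall lies on the rod.
- drip_tray (a joint): How far the blue drip tray is pulled out of the rack's front, in m: 0 is fully home (at its stop), 0.11 all the way out. It slides straight along the rack's x and stays where it is left; friction about 2 N, some 3 to 5 N to push it.
- tray_front (a point): Middle of the top edge of the tray's front wall, on its outer face, 47 mm above the worktop. The front wall is an upright flat panel 246 mm wide, 6 mm thick, from 2 to 47 mm above the worktop; push it towards the rack's +x. The other walls are 24 mm high.
- cup_red: Red sauce cup, round, 105 mm tall, about 0.16 kg; starts mouth-down on the worktop. Outside: a cylinder 56 mm in diameter for the 45 mm next to the closed base, then flaring to 76 mm at the mouth; inside 48 mm wide at the base, 68 mm at the mouth, 100 mm deep. Origin: centre of the mouth, in the plane of the rim; +z runs along its axis from the mouth to the closed base.
- cup_yellow: Yellow sauce cup, round, 105 mm tall, about 0.16 kg; starts mouth-down on the worktop. Outside: a cylinder 56 mm in diameter for the 45 mm next to the closed base, then flaring to 76 mm at the mouth; inside 48 mm wide at the base, 68 mm at the mouth, 100 mm deep. Origin: centre of the mouth, in the plane of the rim; +z runs along its axis from the mouth to the closed base.
- cup_red_floor (a point): centre of the red cup's inner floor, on its axis 100 mm from the mouth (inside the cup).
- cup_yellow_floor (a point): centre of the yellow cup's inner floor, on its axis 100 mm from the mouth (inside the cup).
- sauce_bottle: Orange sauce bottle with a red cap, 58 mm in diameter, 165 mm tall, standing near the cups. Origin: centre of its underside. Leave it alone.
- spice_jar: Amber jar with a black lid, 70 mm in diameter, 100 mm tall. Origin: centre of its underside. Leave it alone.
- pizza_cutter: Pizza cutter lying flat, 220 mm long, black handle and steel wheel 90 mm in diameter. Origin: under the middle of it, wheel towards +x. Leave it alone.
Things that resemble listed ones, but are neither listed nor needed, are in the scene too. Of the things that look like the cup_yellow, take the one that is farthest to the robot's right at the start.

How it is judged:
On the way, in this order (a step that is already met when the one before it is completed fails the run):
1. the drip tray is pushed fully home (within 6 mm of its stop) (value of joint drip_tray below 0.006 m), for 0.2 s.
2. one cup, either one, is seated mouth-down on a peg and let go (((((distance between cup_red_floor and peg_left below 0.026 m or distance between cup_red_floor and peg_right below 0.026 m) and angle between cup_red's own z axis and vertical below 0.9 rad) and linear speed of cup_red below 0.03 m/s and contact force between the fingers and cup_red below 0.1 N) or (((distance between cup_yellow_floor and peg_left below 0.026 m or distance between cup_yellow_floor and peg_right below 0.026 m) and angle between cup_yellow's own z axis and vertical below 0.9 rad) and linear speed of cup_yellow below 0.03 m/s and contact force between the fingers and cup_yellow below 0.1 N))), for 0.2 s.
At the end, for the whole second after the job is handed in: The tray is within 6 mm of its stop. Each cup hangs on a peg of its own (either peg): the centre of its inner floor is within 26 mm of the centre of that peg's ball and its closed base points up, within 0.9 rad of vertical. Both cups are released and at rest (value of joint drip_tray below 0.006 m and (distance between cup_red_floor and peg_left below 0.026 m or distance between cup_red_floor and peg_right below 0.026 m) and angle between each of cup_red, cup_yellow's own z axis and vertical below 0.9 rad and (distance between cup_yellow_floor and peg_left below 0.026 m or distance between cup_yellow_floor and peg_right below 0.026 m) and linear speed of each of cup_red, cup_yellow below 0.03 m/s and contact force between the fingers and cup_red below 0.1 N and contact force between the fingers and cup_yellow below 0.1 N); the robot touches nothing.
It fails at once if a cup falls over (more than 1.25 rad from mouth-down) (angle between any of cup_red, cup_yellow's own z axis and vertical above 1.25 rad).
It fails at once if a cup is dropped (moves faster than 0.7 m/s downwards or otherwise while out of the fingers) ((linear speed of cup_red above 0.7 m/s and contact force between the fingers and cup_red below 0.1 N) or (linear speed of cup_yellow above 0.7 m/s and contact force between the fingers and cup_yellow below 0.1 N)).
It fails at once if the sauce bottle, spice jar or pizza cutter is moved more than 30 mm (distance of any of sauce_bottle, spice_jar, pizza_cutter from where it was at the start of the episode above 0.03 m).
It also fails if it takes over 72 s, if anything falls off the work surface, if the arm or the gripper's body presses on something with over 40 N, if the wrist force passes 120 N, or if a joint passes its speed limit or range.

## Working session

There is one attempt and no reset: what is moved stays moved. The work goes in short steps, Python scripts to look and compute and a tool call to move; the robot and the scene stay as the last step left them, time stands still between calls to the robot, and variables do not carry over. Pictures are saved under pics/ and viewed, at most 13 in all, crops included, and the job is handed in when it is done.

Besides the shell and the picture viewer there is one more tool, called after "Request:" by a JSON object that holds its "method" and its "body". step_arm: Moves the arm, as the interface text tells. Its arguments: {"type":"object","properties":{"targets":{"type":"string"},"gripper":{"type":"number"},"squeeze":{"type":"number"}},"required":["targets"]}

```bash
mkdir -p pics; cat > h.py <<'E'
import numpy as np, cv2
from station import manip
from scipy.spatial.transform import Rotation as R
def ray(name,px):
    c=manip.get_calibration(name); f=240/np.tan(np.radians(c['fov_y']/2))
    d=np.array([(px[0]-c['cx'])/f,(px[1]-c['cy'])/f,1.])
    E=np.array(c['extrinsics']); return E[:3,3],E[:3,:3]@d
def onz(name,px,z):
    o,d=ray(name,px); return o+d*(z-o[2])/d[2]
def proj(name,p):
    c=manip.get_calibration(name); f=240/np.tan(np.radians(c['fov_y']/2))
    E=np.linalg.inv(np.array(c['extrinsics'])); q=E[:3,:3]@np.array(p)+E[:3,3]
    return np.array([c['cx']+f*q[0]/q[2],c['cy']+f*q[1]/q[2]])
def save(name,fn):
    im=manip.snapshot(name); cv2.imwrite(fn,im[:,:,::-1]); return im
E
python3 - <<'E'
from h import *
a=save('scene','pics/s0.png'); b=save('top','pics/t0.png')
cv2.imwrite('pics/both.png',cv2.resize(np.vstack([a,b])[:,:,::-1],None,fx=.62,fy=.62))
for n in ('scene','top'):
    print(n,np.round(manip.get_calibration(n)['extrinsics'],3).tolist(),manip.get_calibration(n)['fov_y'])
    for q in ('rack','peg_left','peg_right','tray_front','cup_red','cup_yellow','cup_red_floor','cup_yellow_floor','sauce_bottle','spice_jar','pizza_cutter'):
        print(q,[(np.round(r['position']).tolist(),round(r['p'],2)) for r in manip.mark_of(n,q)[:4]])
print(manip.sense())
E
```

```text
scene [[-0.144, 0.713, -0.686, 1.327], [0.99, 0.103, -0.101, 0.175], [-0.001, -0.694, -0.72, 0.855], [0.0, 0.0, 0.0, 1.0]] 54.473432998806715
rack [([361.0, 268.0], 0.67)]
peg_left [([392.0, 188.0], 0.75)]
peg_right [([323.0, 204.0], 0.73)]
tray_front [([335.0, 208.0], 0.59), ([460.0, 225.0], 0.17)]
cup_red [([205.0, 191.0], 0.86)]
cup_yellow [([241.0, 351.0], 0.8), ([186.0, 252.0], 0.77), ([256.0, 218.0], 0.73), ([192.0, 330.0], 0.7)]
cup_red_floor [([196.0, 164.0], 0.95)]
cup_yellow_floor [([237.0, 323.0], 0.93), ([187.0, 305.0], 0.82), ([175.0, 225.0], 0.64), ([246.0, 226.0], 0.59)]
sauce_bottle [([258.0, 216.0], 0.57)]
spice_jar [([227.0, 292.0], 0.56)]
pizza_cutter [([462.0, 226.0], 0.9), ([256.0, 216.0], 0.15)]
top [[-0.028, -0.993, 0.117, 0.481], [-0.999, 0.026, -0.02, 0.081], [0.017, -0.118, -0.993, 1.334], [0.0, 0.0, 0.0, 1.0]] 51.85030644495925
rack [([270.0, 259.0], 0.87), ([244.0, 284.0], 0.64)]
peg_left [([245.0, 282.0], 0.52)]
peg_right [([302.0, 256.0], 0.67)]
tray_front [([298.0, 318.0], 0.98)]
cup_red [([442.0, 336.0], 0.63), ([439.0, 245.0], 0.24)]
cup_yellow [([370
[... 382 characters left out ...]
: 1.2, 'q': array([-1.32250331e+00,  5.27517266e-01,  1.43273865e+00,  1.29819042e-05,
        1.18138900e+00, -1.78484880e-01]), 'qd': array([-1.77336862e-04, -1.98919901e-03, -1.40713021e-03,  9.58389952e-04,
       -3.98591353e-05, -6.11157449e-05]), 'tau': array([ 1.57834497e-04, -4.42334032e+01, -1.78422260e+01, -2.98747918e-04,
        9.67922861e-04,  4.17033874e-06]), 'tcp_pos': array([ 0.25874099, -0.56888089,  0.19798745]), 'tool_rot': array([ 9.77319361e-01,  2.11770785e-01,  5.08928421e-06, -2.63275815e-05]), 'force': array([ 0.45283525, -0.81469224,  0.34864232]), 'ft_torque': array([ 0.04580492,  0.01826327, -0.0517654 ]), 'gripper_force': 0.0, 'finger_gap': 1.0001511233176195}
```

View pics/s0.png

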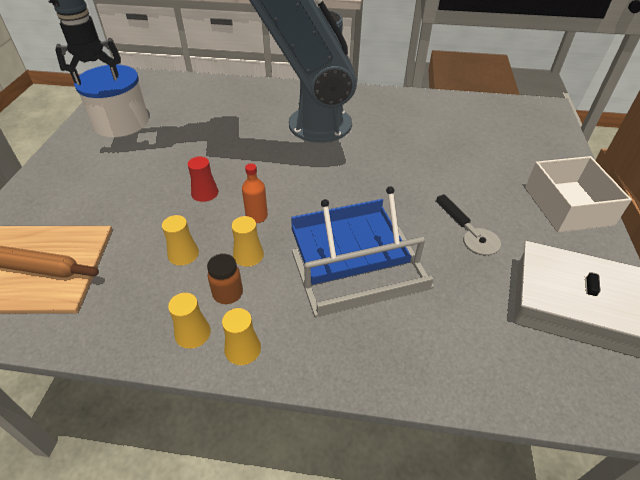

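View pics/t0.png

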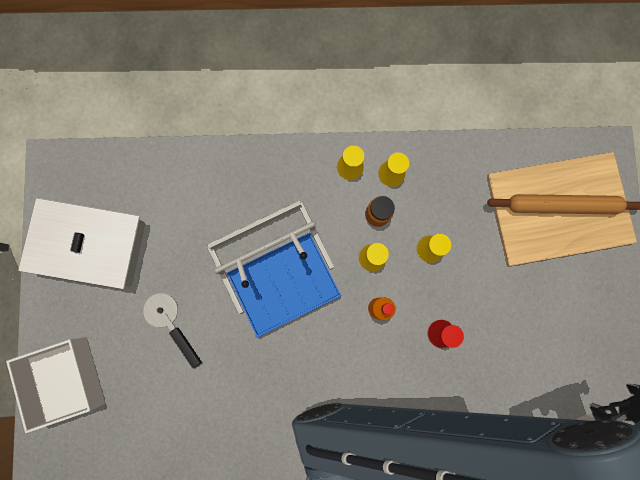

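The scene shows four yellow cups, at top-view pixels (352,160), (397,167), (375,256) and (437,247). The one farthest to the robot's right (world -y is image right) is at (437,247), which is (180,240) in the scene view. The red cup is at (445,335), and the rack's balls are at (245,284) for the left and (303,256) for the right.

```bash
cat > m.py <<'E'
from h import *
b=cv2.imread('pics/t0.png'); a=cv2.imread('pics/s0.png')
cv2.imwrite('pics/crop.png',cv2.resize(b[200:360,220:480],None,fx=3,fy=3,interpolation=cv2.INTER_CUBIC))
def tri(p1,p2):
    A=[];B=[]
    for n,p in(('top',p1),('scene',p2)):
        o,d=ray(n,p); d=d/np.linalg.norm(d); P=np.eye(3)-np.outer(d,d); A.append(P);B.append(P@o)
    return np.linalg.lstsq(np.vstack(A),np.hstack(B),rcond=None)[0]
def blob(im,c,r,f):
    x,y=c; s=im[y-r:y+r+1,x-r:x+r+1].astype(int); m=f(s); v,u=np.nonzero(m); return np.array([u.mean()+x-r,v.mean()+y-r]),m.sum()
blk=lambda s:s.max(2)<45
for n,ct,cs in(('L',(245,284),(391,190)),('R',(303,256),(325,204))):
    pt,k=blob(b,ct,5,blk); ps,k2=blob(a,cs,5,blk); p=tri(pt,ps)
    print(n,pt,k,ps,k2,'tri',p.round(4),'onz',onz('top',pt,.187).round(4),onz('scene',ps,.187).round(4))
# cups: top face (bright) ellipse in top view -> z .105
hsv=cv2.cvtColor(b,cv2.COLOR_BGR2HSV)
for n,c,lo,hi in(('red',(452,336),(0,150,180),(8,255,255)),('yel',(439,245),(24,150,200),(34,255,255))):
    m=cv2.inRange(hsv,lo,hi); v,u=np.nonzero(m[c[1]-18:c[1]+19,c[0]-18:c[0]+19]); (cc,wh,an)=cv2.minAreaRect(np.c_[u,v].astype(np.float32))
    px=np.array(cc)+np.array(c)-18; print(n,px,wh,len(u),onz('top',px,.105).round(4))
# centres via masks, fit by projecting silhouette model over xy
def sil(name,xy,):
    t=np.linspace(0,2*np.pi,60); pts=[proj(name,(xy[0]+r*np.cos(k),xy[1]+r*np.sin(k),z)) for r,z in((.038,0),(.028,.06),(.028,.105)) for k in t]
    m=np.zeros((480*4,640*4),np.uint8); cv2.fillConvexPoly(m,cv2.convexHull((np.array(pts)*4+1.5).astype(np.float32)).astype(np.int32),1); return cv2.resize(m*255,(640,480),interpolation=cv2.INTER_AREA)/255
from scipy.optimize import minimize
def fitcup(q,x0):
    M={}
    for n in('top','scene'):
        manip.snapshot(n); r=manip.masks_of(n,q); e=proj(n,(*x0,.05)); r=min(r,key=lambda s:np.hypot(*(np.array(s['position'])-e))); M[n]=r['pixels'].astype(float)
    f=lambda x:sum(abs(sil(n,x)-M[n]).sum() for n in M)
    s=minimize(f,x0,method='Nelder-Mead',options=dict(initial_simplex=[x0,x0+[.01,0],x0+[0,.01]],xatol=2e-4)); return s.x,s.fun,[M[n].sum() for n in M]
for q,c in(('cup_red',(452,336)),('cup_yellow',(439,245))):
    print(q,fitcup(q,onz('top',c,.105)[:2]))
for q,p in(('bottle',(388,310)),('jar',(382,208)),):print(q,onz('top',p,.16 if q=='bottle' else .1).round(3))
for p in((377,255),(399,163)):print('othercup',onz('top',p,.105).round(3))
for p in((260,337),(340,297)):print('tray corner',onz('top',p,.047).round(4))
for p in((249,317),):print(p)
E
python3 m.py
```

```text
L [245.06666667 283.5       ] 30 [389.47826087 190.60869565] 23 tri [0.5293 0.2265 0.1861] onz [0.5293 0.2258 0.187 ] [0.5302 0.227  0.187 ]
R [303.         255.02857143] 35 [324.07142857 203.03571429] 28 tri [0.5917 0.0903 0.1877] onz [0.5918 0.0903 0.187 ] [0.591  0.0902 0.187 ]
red [452.5 336. ] (22.0, 21.0) 388 [ 0.3896 -0.272   0.105 ]
yel [439.5 244. ] (20.0, 21.0) 369 [ 0.6184 -0.253   0.105 ]Traceback (most recent call last):
  File "m.py", line 32, in <module>
    print(q,fitcup(q,onz('top',c,.105)[:2]))
            ~~~~~~^^^^^^^^^^^^^^^^^^^^^^^^^
  File "m.py", line 30, in fitcup
    s=minimize(f,x0,method='Nelder-Mead',options=dict(initial_simplex=[x0,x0+[.01,0],x0+[0,.01]],xatol=2e-4)); return s.x,s.fun,[M[n].sum() for n in M]
    res = _minimize_neldermead(fun, x0, args, callback, bounds=bounds,
                               **options)
    fxr = func(xr)
    fx = function(np.copy(x), *(wrapper_args + args))
  File "m.py", line 29, in <lambda>
    f=lambda x:sum(abs(sil(n,x)-M[n]).sum() for n in M)
               ~~~^^^^^^^^^^^^^^^^^^^^^^^^^^^^^^^^^^^^^
  File "m.py", line 29, in <genexpr>
    f=lambda x:sum(abs(sil(n,x)-M[n]).sum() for n in M)
                       ~~~^^^^^
  File "m.py", line 22, in sil
    t=np.linspace(0,2*np.pi,60); pts=[proj(name,(xy[0]+r*np.cos(k),xy[1]+r*np.sin(k),z)) for r,z in((.038,0),(.028,.06),(.028,.105)) for k in t]
                                      ~~~~^^^^^^^^^^^^^^^^^^^^^^^^^^^^^^^^^^^^^^^^^^^^^^
  File "h.py", line 11, in proj
    c=manip.get_calibration(name); f=240/np.tan(np.radians(c['fov_y']/2))
ValueError: time passes only in moves, steps and waits
```

View pics/crop.png

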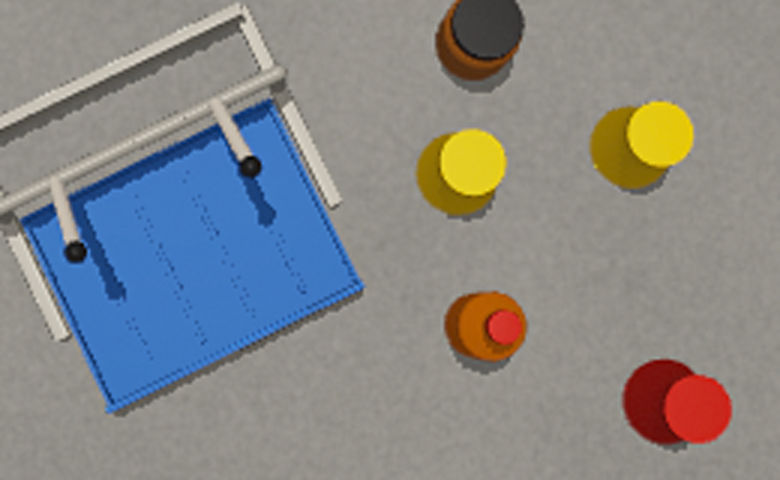

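The enlarged crop shows the chosen yellow cup at crop (659,134), the rightmost of the look-alikes. The red cup is at (698,408). The tool's axes already line up with the rack's.

```bash
cat >> h.py <<'E'
X=np.array([.9109,.4127]); X/=np.linalg.norm(X); Yt=np.array([X[1],-X[0]])
def uv(p): p=np.array(p)[:2]; return (np.array([p@X,p@Yt])*1000).round(1)
def rel(p):
    "shift (mm) in tool axes from measured TCP to p (xyz)"
    s=manip.sense(); M=R.from_quat(s['tool_rot']).as_matrix(); return (M.T@(np.array(p)-s['tcp_pos'])*1000).round(1)
RED=np.array([.3896,-.272]); YEL=np.array([.6184,-.253]); L=np.array([.5297,.2263]); Rb=np.array([.5914,.0903])
E
python3 - <<'E'
from h import *
s=manip.sense(); M=R.from_quat(s['tool_rot']).as_matrix(); print(M.round(4).tolist(), 't',s['t'])
print('tcp',uv(s['tcp_pos']))
for n,p in(('red',RED),('yel',YEL),('L',L),('R',Rb),('org',(L+Rb)/2+.052*X)):print(n,uv(p))
c=[onz('top',p,.047) for p in((256,336.5),(341,296.3))]
print('corners',[q.round(4) for q in c],[uv(q) for q in c])
for q,p,z in(('bottle',(388,309),.165),('jar',(382,208),.1),('yel2',(377,255),.105)):
    w=onz('top',p,z);print(q,w.round(3),uv(w))
b=cv2.imread('pics/t0.png')
r=manip.mark_of('top','tray_front');print([(x['position'],x['p'],uv(onz('top',x['position'],.047))) for x in r])
E
```

```text
[[0.9103, 0.4139, 0.0], [0.4139, -0.9103, -0.0], [-0.0, 0.0, -1.0]] t 1.4
tcp [  0.9 625. ]
red [242.6 408.5]
yel [458.9 485.7]
L [575.9  12.5]
R [576.  161.8]
org [627.9  87.1]
corners [array([0.3989, 0.2171, 0.047 ]), array([ 0.4952, -0.0043,  0.047 ])] [array([453. , -33.1]), array([449.3, 208.3])]
bottle [ 0.461 -0.106  0.165] [376.1 287. ]
jar [ 0.715 -0.113  0.1  ] [604.7 397.8]
yel2 [ 0.595 -0.094  0.105] [502.9 331.3]
[([298.6, 318.3], 0.87, array([446.6,  85. ]))]
```

Request:
{"method": "step_arm", "body": {"targets": "20 -18 -10 0; 55 -50 -20 0; 90 -83 -20 0; 125 -115 -20 0; 160 -147 -20 0; 195 -180 -20 0; 230 -212 -20 0; 265 -244 -20 0; 300 -276 -20 0; 320 -310 -20 0; 335 -345 -20 0; 350 -380 -20 0", "gripper": 1}}

```text
t: 2.65
tcp_pos: [0.4202, -0.0765, 0.2182]
tool_rot: [0.977, 0.212, 0.0, 0.0]
force: [0.0, -0.2, 1.0]
finger_gap: -0.002
gripper_force: 0.0
```

Request:
{"method": "step_arm", "body": {"targets": "15 -35 0 0; 30 -70 0 0; 45 -105 0 0; 57 -140 0 0; 57 -158 20 0; 57 -158 60 0; 57 -158 100 0; 57 -158 140 0; 57 -158 170 0; 57 -158 190 0; 57 -158 193 0; 57 -158 193 0"}}

```text
t: 3.85
tcp_pos: [0.4066, 0.0893, 0.0248]
tool_rot: [0.977, 0.212, -0.0, -0.0]
force: [0.6, -0.8, 0.2]
finger_gap: 0.001
gripper_force: 0.0
```

Request:
{"method": "step_arm", "body": {"targets": "12 0 0 0; 24 0 0 0; 34 0 0 0; 42 0 0 0; 50 0 0 0; 58 0 0 0; 66 0 0 0; 74 0 0 0; 80 0 0 0; 85 0 0 0; 88 0 0 0; 90 0 0 0"}}

```text
t: 5.05
tcp_pos: [0.4885, 0.1267, 0.0249]
tool_rot: [0.977, 0.212, -0.0, -0.0]
force: [1.2, -0.2, -0.6]
finger_gap: -0.001
gripper_force: 0.0
```

Request:
{"method": "step_arm", "body": {"targets": "3 0 0 0; 6 0 0 0; 8 0 0 0; 8 0 0 0"}}

```text
t: 5.45
tcp_pos: [0.4961, 0.1299, 0.025]
tool_rot: [0.977, 0.212, 0.0, 0.0]
force: [-0.1, 0.4, 0.6]
finger_gap: 0.005
gripper_force: 0.0
```

```bash
python3 - <<'E'
from h import *
print(uv(manip.sense()['tcp_pos']))
a=save('scene','pics/s1.png'); b=save('top','pics/t1.png')
for n in('top','scene'):print([(x['position'],x['p'],uv(onz(n,x['position'],.047))) for x in manip.mark_of(n,'tray_front')])
cv2.imwrite('pics/c1.png',np.hstack([cv2.resize(b[190:350,200:360],(400,400)),cv2.resize(a[160:320,270:430],(400,400))])[:,:,::-1])
E
```

```text
[505.5  86.4]
[([298.3, 314.4], 0.92, array([455.9,  88.6]))]
[([333.7, 206.4], 0.97, array([446.8,  94.4]))]
```

View pics/c1.png

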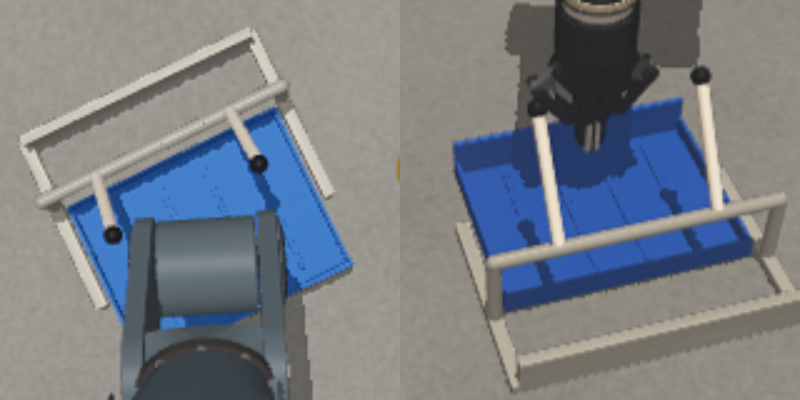

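The crop shows the fingertips at about scene (347,221), seemingly over the tray floor, and the tray front hasn't moved. I'll check how the tip projects.

```bash
python3 - <<'E'
from h import *
s=manip.sense(); print(s['tcp_pos'],s['force'],s['tau'].round(2))
print(proj('scene',s['tcp_pos']), uv(onz('scene',(347,221),.025)), uv(onz('scene',(347,221),.047)))
w=save('wrist','pics/w1.png')
cv2.imwrite('pics/c2.png',np.hstack([cv2.resize(w,(400,300)),cv2.resize(cv2.imread('pics/s1.png')[:,:,::-1][170:290,280:440],(400,300),interpolation=cv2.INTER_CUBIC)])[:,:,::-1])
E
```

```text
[0.49551026 0.12984372 0.02499416] [-0.49163134  0.08733951 -0.2031943 ] [ 1.000e-02 -3.995e+01 -7.830e+00  0.000e+00 -0.000e+00  0.000e+00]
[343.61354221 227.25926913] [485.9  70.7] [507.   79.1]
```

View pics/c2.png

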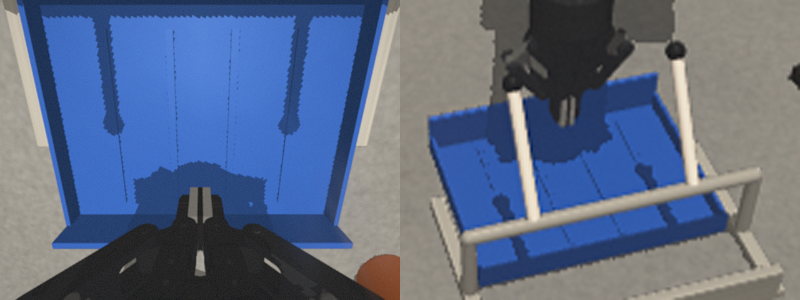

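```bash
cat >> h.py <<'E'
def wcam():
    c=manip.get_calibration('wrist'); s=manip.sense(); T=np.eye(4); T[:3,:3]=R.from_quat(s['tool_rot']).as_matrix(); T[:3,3]=s['tcp_pos']
    return c,240/np.tan(np.radians(c['fov_y']/2)),T@np.array(c['tool_from_camera'])
def wonz(px,z):
    c,f,E=wcam(); d=E[:3,:3]@np.array([(px[0]-c['cx'])/f,(px[1]-c['cy'])/f,1]); return E[:3,3]+d*(z-E[2,3])/d[2]
def wproj(p):
    c,f,E=wcam(); q=np.linalg.inv(E)@np.append(p,1); return np.array([c['cx']+f*q[0]/q[2],c['cy']+f*q[1]/q[2]])
E
python3 - <<'E'
from h import *
c,f,E=wcam(); print(c, E.round(3).tolist())
p=manip.sense()['tcp_pos']; print('tcp in wrist',wproj(p))
for y in(340,352,365,375,390,396): print(y,uv(wonz((320,y),.047)),uv(wonz((320,y),.002)))
b=cv2.imread('pics/w1.png')
print([(y,b[y,120].tolist()) for y in range(330,410,5)])
print('back',uv(wonz((320,5),.024)),uv(wonz((320,27),.004)))
b0=cv2.imread('pics/t0.png').astype(int);b1=cv2.imread('pics/t1.png').astype(int)
d=abs(b0-b1).sum(2); d[300:]=0; v,u=np.nonzero(d[200:300,200:360]>60); print(len(u), u.min()+200,u.max()+200,v.min()+200)
E
```

```text
{'fov_y': 65.92978077208431, 'cx': 319.9035276297196, 'cy': 242.98558680150518, 'tool_from_camera': array([[-6.21333043e-04, -9.46634457e-01, -3.22308576e-01,
         8.14016141e-02],
       [ 9.99999764e-01, -4.93935061e-04, -4.77048887e-04,
        -1.82318607e-04],
       [ 2.92391408e-04, -3.22308797e-01,  9.46634541e-01,
        -1.76490954e-01],
       [ 0.00000000e+00,  0.00000000e+00,  0.00000000e+00,
         1.00000000e+00]])} [[0.413, -0.862, -0.294, 0.57], [-0.911, -0.391, -0.133, 0.164], [-0.0, 0.323, -0.947, 0.201], [0.0, 0.0, 0.0, 1.0]]
tcp in wrist [320.44816587 281.60390123]
340 [484.1  86. ] [454.3  86. ]
352 [477.3  86. ] [445.5  86. ]
365 [469.7  86. ] [435.7  86. ]
375 [463.7  86. ] [428.  86.]
390 [454.5  86. ] [416.1  86.1]
396 [450.8  86. ] [411.3  86.1]
[(330, [88, 50, 31]), (335, [86, 49, 32]), (340, [85, 51, 27]), (345, [86, 51, 31]), (350, [90, 55, 30]), (355, [110, 63, 38]), (360, [110, 64, 40]), (365, [110, 65, 38]), (370, [112, 66, 43]), (375, [110, 62, 38]), (380, [110, 63, 36]), (385, [109, 64, 39]), (390, [190, 104, 59]), (395, [193, 104, 62]), (400, [146, 158, 163]), (405, [151, 159, 163])]
back [630.4  85.9] [626.4  85.9]
1441 251 315 274
```

View pics/w1.png

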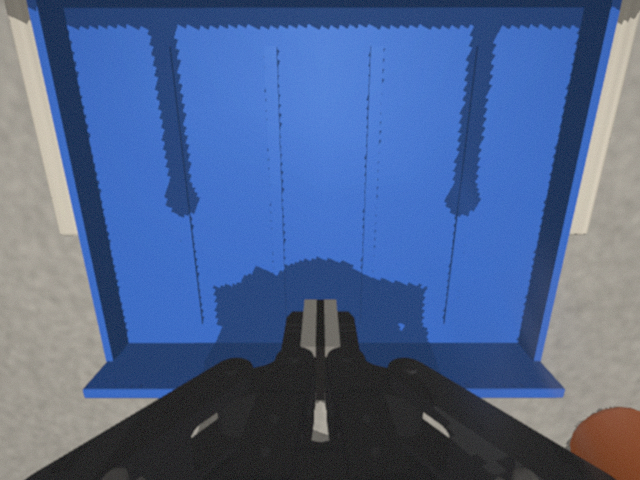

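Both views put the shut fingertips about 20 mm short of the nominal TCP, at z ≈ 0.045, so they slid over the 47 mm wall. The wall is still at u ≈ 450. I'll go back over it and push lower.

Request:
{"method": "step_arm", "body": {"targets": "0 0 -30 0; 0 0 -60 0; -40 0 -60 0; -80 0 -60 0; -105 0 -60 0; -105 0 -30 0; -105 0 0 0; -105 0 12 0; -105 0 18 0; -105 0 18 0; -90 0 18 0; -75 0 18 0"}}

```text
t: 6.9
tcp_pos: [0.4279, 0.099, 0.0078]
tool_rot: [0.977, 0.212, 0.0, 0.0]
force: [0.1, -0.3, -0.6]
finger_gap: -0.003
gripper_force: 0.0
```

Request:
{"method": "step_arm", "body": {"targets": "5 0 0 0; 10 0 0 0; 15 0 0 0; 22 0 0 0; 29 0 0 0; 36 0 0 0"}}

```text
t: 7.5
tcp_pos: [0.4596, 0.1141, 0.0069]
tool_rot: [0.977, 0.212, -0.001, -0.0]
force: [-2.7, 0.5, 2.5]
finger_gap: 0.001
gripper_force: 1.3
```

```bash
python3 - <<'E'
from h import *
s=manip.sense();print(s['t'],uv(s['tcp_pos']),s['tcp_pos'][2])
manip.snapshot('top');print([(x['position'],x['p'],uv(onz('top',x['position'],.047))) for x in manip.mark_of('top','tray_front')])
manip.snapshot('scene');print([(x['position'],x['p'],uv(onz('scene',x['position'],.047))) for x in manip.mark_of('scene','tray_front')])
E
```

```text
7.5 [465.7  85.8] 0.00694989001524169
[([290.3, 306.2], 0.94, array([483.9,  79.1]))]
[([337.0, 214.1], 0.66, array([476.4,  95.2])), ([359.6, 267.9], 0.66, array([658.5, 101.1]))]
```

Request:
{"method": "step_arm", "body": {"targets": "7 0 0 0; 14 0 0 0; 21 0 0 0; 28 0 0 0; 35 0 0 0; 39 0 0 0; 42 0 0 0; 44 0 0 0"}}

```text
t: 8.5
tcp_pos: [0.5004, 0.1321, 0.0069]
tool_rot: [0.977, 0.212, -0.0, -0.0]
force: [-2.4, 0.2, -1.2]
finger_gap: -0.004
gripper_force: 1.1
```

Request:
{"method": "step_arm", "body": {"targets": "2 0 0 0; 4 0 0 0; 5 0 0 0"}}

```text
t: 8.8
tcp_pos: [0.5014, 0.1328, 0.0069]
tool_rot: [0.977, 0.212, -0.004, 0.0]
force: [-6.6, -7.8, 4.6]
finger_gap: -0.0
gripper_force: 4.9
```

Request:
{"method": "step_arm", "body": {"targets": "2 0 0 0; 3 0 0 0; 3 0 0 0"}}

```text
t: 9.1
tcp_pos: [0.5012, 0.1328, 0.0069]
tool_rot: [0.977, 0.213, -0.007, 0.0]
force: [-9.8, -10.9, 7.5]
finger_gap: -0.0
gripper_force: 6.9
```

```bash
python3 - <<'E'
from h import *
s=manip.sense();print(s['t'],uv(s['tcp_pos']),s['tcp_pos'][2],s['force'],s['tool_rot'])
manip.snapshot('top');print([(x['position'],x['p'],uv(onz('top',x['position'],.047))) for x in manip.mark_of('top','tray_front')])
E
```

```text
9.1 [511.4  85.8] 0.006873600695739869 [ -9.79219297 -10.91264901   7.50065497] [ 9.77081508e-01  2.12759979e-01 -6.68617017e-03  4.61694066e-04]
[([439.7, 334.1], 0.31, array([250.7, 394.4]))]
```

Request:
{"method": "step_arm", "body": {"targets": "-20 0 0 0; -60 0 -20 0; -65 0 -60 0; -70 0 -105 0; -75 0 -150 0; -80 0 -190 0; -90 10 -220 0; -110 40 -220 0; -130 80 -220 0; -155 120 -220 0; -180 160 -220 0; -205 200 -220 0", "gripper": 0}}

```text
t: 10.4
tcp_pos: [0.4047, -0.1342, 0.228]
tool_rot: [0.977, 0.212, 0.002, 0.002]
force: [1.5, -0.0, -0.7]
finger_gap: 1.003
gripper_force: 0.0
```

Request:
{"method": "step_arm", "body": {"targets": "-25 35 0 0; -45 70 0 0; -65 100 0 0; -70 122 0 0; -70 122 0 0"}}

```text
t: 10.9
tcp_pos: [0.3922, -0.2765, 0.2279]
tool_rot: [0.978, 0.21, 0.002, 0.003]
force: [-0.0, 0.5, 0.7]
finger_gap: 0.993
gripper_force: 0.0
```

```bash
python3 - <<'E'
from h import *
s=manip.sense();print(s['t'],uv(s['tcp_pos']),s['tcp_pos'],s['tool_rot'])
w=save('wrist','pics/w2.png')
for r in manip.mark_of('wrist','cup_red_floor'): print(r['p'],r['position'],wonz(r['position'],.1), uv(wonz(r['position'],.1)))
for r in manip.mark_of('wrist','cup_red'): print(r['p'],r['position'],uv(wonz(r['position'],0)))
print(rel((*RED,.052)))
hsv=cv2.cvtColor(w,cv2.COLOR_RGB2HSV); m=cv2.inRange(hsv,(0,150,170),(8,255,255)); n,l,st,ce=cv2.connectedComponentsWithStats(m); i=1+st[1:,4].argmax(); print(st[i],ce[i],uv(wonz(ce[i],.105)))
manip.snapshot('top');print([(x['position'],x['p'],uv(onz('top',x['position'],.047))) for x in manip.mark_of('top','tray_front')])
E
```

```text
10.9 [243.1 413.7] [ 0.39219071 -0.27647678  0.22789755] [0.9777213  0.20987971 0.00160108 0.00300093]
0.59 [315.5, 221.9] [ 0.38646282 -0.26969681  0.1       ] [240.7 405.1]
0.81 [312.4, 197.9] [240.6 399.5]
[ -1.3   0.4 175.1]
[308 191  20   5  31] [316.19354839 192.5483871 ] [267.  404.7]
[([285.9, 289.0], 0.78, array([528.8,  88. ]))]
```

View pics/w2.png

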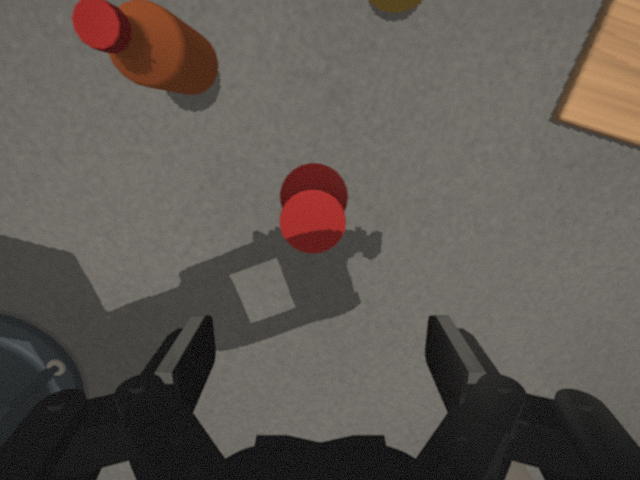

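The wrist picture shows the red cup's base at (313,221), centred between the open pads. The tray reads home (u ≈ 529).

Request:
{"method": "step_arm", "body": {"targets": "0 0 40 0; 0 0 70 0; 0 0 70 0; 0 0 70 0"}}

```text
t: 11.55
tcp_pos: [0.3907, -0.2709, 0.1573]
tool_rot: [0.977, 0.212, -0.0, -0.0]
force: [0.0, 1.0, 0.5]
finger_gap: 0.997
gripper_force: 0.0
```

```bash
python3 - <<'E'
from h import *
print(rel((*RED,.052)))
s=manip.sense();print(s['t'],uv(s['tcp_pos']),s['tcp_pos'],s['tool_rot'])
w=save('wrist','pics/w3.png')
hsv=cv2.cvtColor(w,cv2.COLOR_RGB2HSV); m=cv2.inRange(hsv,(0,150,150),(8,255,255))|cv2.inRange(hsv,(175,150,150),(180,255,255)); n,l,st,ce=cv2.connectedComponentsWithStats(m)
for i in range(1,n):
    if st[i][4]>300: print(st[i],ce[i],uv(wonz(ce[i],.105)))
print(rel((*RED,.052)))
E
```

```text
[ -1.4   0.6 105.3]
11.55 [244.1 408. ] [ 0.39071131 -0.27094602  0.15729936] [ 9.77189333e-01  2.12369707e-01 -1.39966455e-04 -3.09306097e-04]
[ 281  212   82   52 2163] [321.30929265 231.87656033] [255.2 409.8]
[ -1.7  -0.7 106.1]
```

Request:
{"method": "step_arm", "body": {"targets": "-1 0 35 0; -1 0 70 0; -1 0 95 0; -1 0 105 0; -1 0 105 0; -1 0 105 0"}}

```text
t: 12.2
tcp_pos: [0.3907, -0.2731, 0.0533]
tool_rot: [0.977, 0.212, 0.001, 0.001]
force: [-0.1, -0.3, -0.1]
finger_gap: 0.996
gripper_force: 0.0
```

Request:
{"method": "step_arm", "body": {"targets": "0 0 0 0; 0 0 0 0; 0 0 0 0; 0 0 0 0; 0 0 0 0; 0 0 0 0", "gripper": 1, "squeeze": 30}}

```text
t: 12.8
tcp_pos: [0.3902, -0.2727, 0.0534]
tool_rot: [0.977, 0.212, 0.001, 0.001]
force: [-0.5, 0.5, 6.5]
finger_gap: 0.643
gripper_force: 30.3
```

```bash
python3 - <<'E'
from h import *
w=save('wrist','pics/w4.png'); a=save('scene','pics/s4.png')
cv2.imwrite('pics/c4.png',np.hstack([cv2.resize(w,(400,300)),cv2.resize(a[110:215,140:280],(400,300),interpolation=cv2.INTER_CUBIC)])[:,:,::-1])
E
```

```text
(no output)
```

View pics/c4.png

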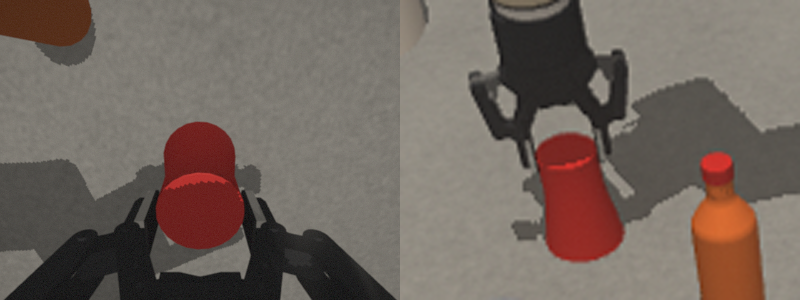

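The pads hold the red cup centred on the top ~20 mm below its base, with a gap of about 55 mm, so the pivot sits about 12 mm under the base. Next I lift it and carry it to the left peg.

Request:
{"method": "step_arm", "body": {"targets": "0 0 -10 0; 0 0 -40 0; 0 0 -75 0; 0 0 -110 0; 0 0 -145 0; 0 0 -180 0; 0 0 -210 0; 10 -12 -230 0; 30 -37 -238 0; 54 -67 -238 0; 78 -97 -238 0; 102 -127 -238 0"}}

```text
t: 14.1
tcp_pos: [0.4294, -0.1126, 0.2906]
tool_rot: [0.977, 0.211, 0.0, 0.0]
force: [0.5, 0.2, -2.0]
finger_gap: 0.642
gripper_force: 32.7
```

Request:
{"method": "step_arm", "body": {"targets": "24 -30 0 0; 48 -60 0 0; 72 -90 0 0; 96 -120 0 0; 120 -150 0 0; 144 -180 0 0; 168 -210 0 0; 190 -238 0 0; 207 -258 0 0; 220 -268 0 0; 225 -270 0 0; 225 -270 0 0"}}

```text
t: 15.3
tcp_pos: [0.5227, 0.2247, 0.29]
tool_rot: [0.977, 0.212, -0.0, 0.0]
force: [-1.3, 0.0, -1.5]
finger_gap: 0.639
gripper_force: 32.7
```

```bash
python3 - <<'E'
from h import *
a=save('scene','pics/s5.png'); s=manip.sense(); print(s['t'],uv(s['tcp_pos']),s['tcp_pos'],s['tool_rot'].round(4),s['finger_gap'],s['gripper_force'])
B=(*(L+0*X),.187-.040+.108); print(rel(B))
b=save('top','pics/t5.png')
cv2.imwrite('pics/c5.png',np.hstack([cv2.resize(b[190:340,190:340],(400,400)),cv2.resize(a[100:260,300:460],(400,400))])[:,:,::-1])
E
```

```text
15.35 [568.3  11.5] [0.52242332 0.22407048 0.29000453] [ 9.773e-01  2.118e-01 -5.000e-04  3.000e-04] 0.6407167701156936 32.72494479082525
[ 7.6  1.  35. ]
```

Request:
{"method": "step_arm", "body": {"targets": "8 1 15 0; 10 1 30 0; 13 1 48 0; 16 1 60 0; 18 1 70 0; 20 1 80 0; 22 1 90 0; 23 1 98 0; 23 1 105 0; 23 1 105 0"}}

```text
t: 16.4
tcp_pos: [0.5431, 0.233, 0.1838]
tool_rot: [0.977, 0.212, -0.002, 0.0]
force: [-1.0, -0.3, -2.2]
finger_gap: 0.64
gripper_force: 32.7
```

```bash
python3 - <<'E'
from h import *
a=save('scene','pics/s6.png'); b=save('top','pics/t6.png'); s=manip.sense(); print(s['t'],uv(s['tcp_pos']),s['tcp_pos'],s['force'])
cv2.imwrite('pics/c6.png',np.hstack([cv2.resize(b[190:340,190:340],(400,400)),cv2.resize(a[100:260,300:460],(400,400),interpolation=cv2.INTER_CUBIC)])[:,:,::-1])
E
```

```text
16.5 [591.3  12. ] [0.54355572 0.23306793 0.1847176 ] [-1.02361741 -1.0198831  -2.26567113]
```

View pics/c6.png

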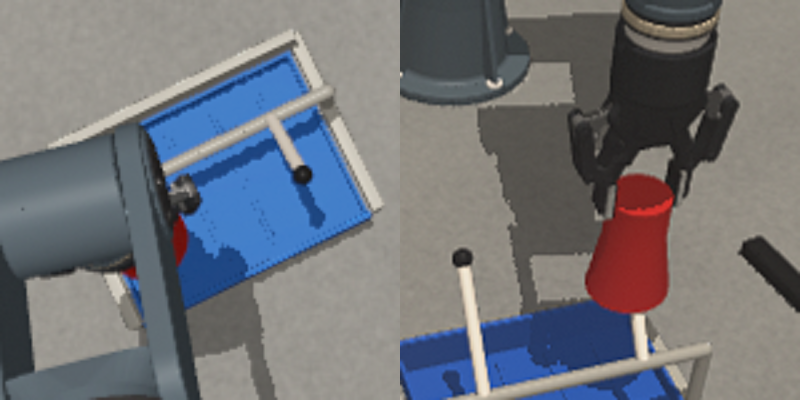

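The red cup is over the left peg, with the rod coming out of its mouth at crop (640,330). It is still upright. I continue down and let the rod tilt it.

Request:
{"method": "step_arm", "body": {"targets": "0 0 5 0; 0 0 10 0; -1 0 14 0; -2 0 18 0; -4 0 22 0; -6 0 26 0; -8 0 30 0; -8 0 30 0"}}

```text
t: 17.3
tcp_pos: [0.5377, 0.2302, 0.1549]
tool_rot: [0.977, 0.212, 0.001, -0.0]
force: [1.4, 0.8, -0.6]
finger_gap: 0.644
gripper_force: 32.3
```

```bash
python3 - <<'E'
from h import *
s=manip.sense(); print(s['t'],uv(s['tcp_pos']),s['tcp_pos'],s['force'],s['finger_gap'],s['tool_rot'])
E
```

```text
17.3 [584.8  12.2] [0.53771339 0.23021707 0.15485611] [ 1.41420957  0.82224574 -0.63238602] 0.6440819954138193 [ 9.77332592e-01  2.11707519e-01  9.52099217e-04 -1.55822455e-04]
```

Request:
{"method": "step_arm", "body": {"targets": "-2 0 2 0; -3 0 4 0; -5 0 6 0; -5 0 6 0"}}

```text
t: 17.7
tcp_pos: [0.5349, 0.229, 0.1509]
tool_rot: [0.977, 0.212, 0.003, -0.001]
force: [1.0, 2.2, 7.8]
finger_gap: 0.641
gripper_force: 32.9
```

```bash
python3 - <<'E'
from h import *
s=manip.sense(); print(s['t'],uv(s['tcp_pos']),s['tcp_pos'],s['force'],s['finger_gap'])
a=save('scene','pics/s7.png'); w=save('wrist','pics/w7.png')
cv2.imwrite('pics/c7.png',np.hstack([cv2.resize(w,(400,300)),cv2.resize(a[110:245,300:480],(400,300),interpolation=cv2.INTER_CUBIC)])[:,:,::-1])
E
```

```text
17.7 [581.7  12.2] [0.53488757 0.22897784 0.15091347] [0.9602056  2.22424401 7.84597425] 0.6409937810568117
```

View pics/c7.png

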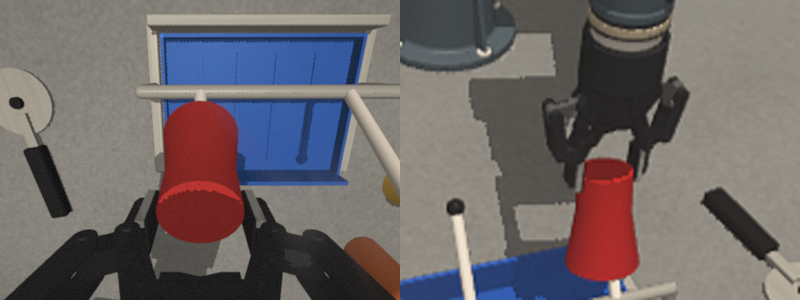

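The cup is tilted along the rod, and the 8 N upward force shows its floor is on the ball. I release it and back off upward.

Request:
{"method": "step_arm", "body": {"targets": "0 0 0 0; 0 0 0 0; 0 0 0 0; 0 0 0 0; 0 0 -8 0; 0 0 -25 0; 0 0 -55 0; 0 0 -90 0; 0 0 -115 0; 0 0 -115 0", "gripper": 0}}

```text
t: 18.8
tcp_pos: [0.5352, 0.2285, 0.2688]
tool_rot: [0.977, 0.212, 0.005, 0.0]
force: [0.1, -0.3, -0.0]
finger_gap: 1.0
gripper_force: 0.0
```

```bash
python3 - <<'E'
from h import *
s=manip.sense(); print(s['t'],uv(s['tcp_pos']),s['tcp_pos'],s['force'],s['finger_gap'])
w=save('wrist','pics/w8.png'); a=save('scene','pics/s8.png')
for n in('scene',):
  for q in('cup_red_floor','cup_red'):print(q,[(r['position'],r['p']) for r in manip.mark_of(n,q)])
print('expected floor', proj('scene',(*(L-.004*X),.195)))
print('to yel',rel((*YEL,.052)))
E
```

```text
18.8 [581.8  12.7] [0.5352184  0.22853393 0.26879957] [ 0.10191977 -0.26912905 -0.02651465] 1.0000223721126187
cup_red_floor [([391.7, 186.9], 0.95)]
cup_red [([390.6, 224.4], 0.89)]
expected floor [388.88965875 186.48052214]
to yel [-119.   473.7  210.7]
```

The red cup's floor marker is within 3 px of where it should be, so it is seated. Now the yellow cup.

Request:
{"method": "step_arm", "body": {"targets": "-8 30 0 0; -18 70 0 0; -29 112 0 0; -40 155 0 0; -51 198 0 0; -62 240 0 0; -73 283 0 0; -84 325 0 0; -95 368 0 0; -106 410 0 0; -116 450 0 0; -121 474 20 0"}}

```text
t: 20.2
tcp_pos: [0.6197, -0.2581, 0.2445]
tool_rot: [0.978, 0.211, 0.001, 0.002]
force: [0.1, -0.6, 0.0]
finger_gap: 0.998
gripper_force: 0.0
```

Request:
{"method": "step_arm", "body": {"targets": "0 0 40 0; 0 0 70 0; 0 0 85 0; 0 0 85 0; 0 0 85 0; 0 0 85 0"}}

```text
t: 20.8
tcp_pos: [0.6199, -0.2542, 0.161]
tool_rot: [0.977, 0.212, 0.001, 0.001]
force: [-0.2, -0.6, 0.4]
finger_gap: 1.002
gripper_force: 0.0
```

```bash
python3 - <<'E'
from h import *
print(rel((*YEL,.052)))
s=manip.sense();print(s['t'],uv(s['tcp_pos']),s['tcp_pos'],s['tool_rot'])
w=save('wrist','pics/w9.png')
hsv=cv2.cvtColor(w,cv2.COLOR_RGB2HSV); m=cv2.inRange(hsv,(20,150,60),(35,255,255)); n,l,st,ce=cv2.connectedComponentsWithStats(m)
for i in range(1,n):
    if st[i][4]>300: print(st[i],ce[i])
for r in manip.mark_of('wrist','cup_yellow_floor'): print(r['p'],r['position'],uv(wonz(r['position'],.1)))
print('exp base',wproj((*YEL,.105)))
E
```

```text
[ -1.1  -2.  109. ]
20.8 [459.8 487.3] [ 0.61989617 -0.25415889  0.16097305] [0.97726301 0.21202217 0.00135793 0.00132711]
[   30   117   160   104 10911] [106.40087985 168.38859866]
[ 278  174   83  114 7099] [319.18199746 231.22820116]
0.94 [318.4, 250.9] [454.6 486.1]
0.57 [81.1, 177.3] [504.5 334.6]
exp base [317.76920258 247.35995035]
```

Request:
{"method": "step_arm", "body": {"targets": "-3 -1 35 0; -3 -1 70 0; -3 -1 98 0; -3 -1 109 0; -3 -1 109 0; -3 -1 109 0"}}

```text
t: 21.5
tcp_pos: [0.6166, -0.2547, 0.0516]
tool_rot: [0.977, 0.212, 0.001, 0.001]
force: [-0.2, 0.4, 0.4]
finger_gap: 1.002
gripper_force: 0.0
```

Request:
{"method": "step_arm", "body": {"targets": "0 0 0 0; 0 0 0 0; 0 0 0 0; 0 0 0 0; 0 0 0 0; 0 0 0 0", "gripper": 1, "squeeze": 30}}

```text
t: 22.1
tcp_pos: [0.6166, -0.2548, 0.052]
tool_rot: [0.977, 0.212, 0.001, 0.001]
force: [-0.0, 0.2, 6.5]
finger_gap: 0.645
gripper_force: 31.2
```

Request:
{"method": "step_arm", "body": {"targets": "0 0 -10 0; 0 0 -40 0; 0 0 -75 0; 0 0 -110 0; 0 0 -145 0; 0 0 -180 0; 0 0 -210 0; 0 0 -230 0; 0 0 -240 0; 0 0 -240 0"}}

```text
t: 23.1
tcp_pos: [0.6158, -0.2542, 0.2916]
tool_rot: [0.977, 0.212, 0.001, 0.001]
force: [-0.0, 0.3, -1.3]
finger_gap: 0.638
gripper_force: 32.3
```

```bash
python3 - <<'E'
from h import *
s=manip.sense(); print(s['t'],uv(s['tcp_pos']),s['tcp_pos'],s['tool_rot'].round(4),s['finger_gap'])
print(rel((*Rb,.255)))
w=save('wrist','pics/w10.png')
print([(r['p'],r['position']) for r in manip.mark_of('wrist','cup_yellow_floor')])
E
```

```text
23.1 [456.  485.7] [ 0.61580646 -0.25419326  0.29161209] [0.9773 0.2118 0.001  0.001 ] 0.6378093302010684
[ 120.4 -323.8   36. ]
[(0.78, [165.4, 153.3]), (0.56, [320.6, 329.9])]
```

Request:
{"method": "step_arm", "body": {"targets": "5 -15 0 0; 15 -45 0 0; 26 -76 0 0; 37 -107 0 0; 48 -138 0 0; 59 -170 0 0; 70 -202 0 0; 81 -234 0 0; 92 -266 0 0; 102 -296 0 0; 109 -316 0 0; 112 -324 0 0"}}

```text
t: 24.4
tcp_pos: [0.5812, 0.0903, 0.2887]
tool_rot: [0.977, 0.213, -0.002, -0.001]
force: [-0.9, -0.4, -0.4]
finger_gap: 0.64
gripper_force: 32.2
```

Request:
{"method": "step_arm", "body": {"targets": "0 0 0 0; 0 0 0 0; 0 0 0 0"}}

```text
t: 24.7
tcp_pos: [0.5833, 0.0862, 0.2897]
tool_rot: [0.977, 0.211, -0.0, 0.0]
force: [0.0, 0.0, -1.1]
finger_gap: 0.64
gripper_force: 32.3
```

```bash
python3 - <<'E'
from h import *
s=manip.sense(); print(s['t'],uv(s['tcp_pos']),s['tcp_pos'],s['tool_rot'].round(4),s['finger_gap'])
print(rel((*Rb,.255)))
E
```

```text
24.7 [566.9 162.2] [0.58329919 0.08616993 0.28974153] [ 9.775e-01  2.111e-01 -3.000e-04  2.000e-04] 0.63965493138888
[ 9.1 -0.4 34.7]
```

Same start as for the left peg (1 mm further out), so the same descent applies.

Request:
{"method": "step_arm", "body": {"targets": "9 0 15 0; 11 0 30 0; 14 0 48 0; 17 0 60 0; 19 0 70 0; 21 0 80 0; 23 0 90 0; 24 0 98 0; 24 0 105 0; 24 0 105 0"}}

```text
t: 25.7
tcp_pos: [0.6037, 0.097, 0.1838]
tool_rot: [0.977, 0.212, -0.002, -0.0]
force: [-1.4, -0.3, -2.1]
finger_gap: 0.636
gripper_force: 32.2
```

Request:
{"method": "step_arm", "body": {"targets": "0 0 5 0; 0 0 10 0; -1 0 14 0; -2 0 18 0; -4 0 22 0; -6 0 26 0; -8 0 30 0; -8 0 30 0"}}

```text
t: 26.5
tcp_pos: [0.5992, 0.0937, 0.1557]
tool_rot: [0.977, 0.212, 0.002, 0.0]
force: [1.3, -0.2, 0.5]
finger_gap: 0.641
gripper_force: 31.5
```

Request:
{"method": "step_arm", "body": {"targets": "-2 0 2 0; -3 0 4 0; -5 0 6 0; -5 0 6 0"}}

```text
t: 26.9
tcp_pos: [0.5938, 0.092, 0.1491]
tool_rot: [0.977, 0.212, 0.001, -0.0]
force: [1.7, 0.7, 2.3]
finger_gap: 0.641
gripper_force: 31.5
```

```bash
python3 - <<'E'
from h import *
s=manip.sense(); print(s['t'],uv(s['tcp_pos']),s['tcp_pos'],s['force'],s['finger_gap'])
a=save('scene','pics/s11.png')
for q in('cup_yellow_floor','cup_red_floor'):print([(r['position'],r['p']) for r in manip.mark_of('scene',q)])
print(proj('scene',(*(Rb-.004*X),.195)))
E
```

```text
26.9 [578.9 161.2] [0.59383276 0.0920333  0.14912396] [1.6705713  0.70106387 2.26999174] 0.6414395123411681
[([323.3, 200.8], 0.95), ([236.7, 321.6], 0.75), ([242.6, 224.9], 0.66), ([183.0, 306.6], 0.66)]
[([392.0, 188.7], 0.74), ([360.1, 269.1], 0.44), ([461.3, 223.1], 0.32)]
[323.60691695 199.15496521]
```

Force is rising and the floor marker agrees. 2 mm more, then release.

Request:
{"method": "step_arm", "body": {"targets": "0 0 2 0; 0 0 2 0"}}

```text
t: 27.25
tcp_pos: [0.594, 0.092, 0.1488]
tool_rot: [0.977, 0.212, 0.001, 0.0]
force: [0.4, 0.2, 10.8]
finger_gap: 0.638
gripper_force: 32.2
```

Request:
{"method": "step_arm", "body": {"targets": "0 0 0 0; 0 0 0 0; 0 0 0 0; 0 0 0 0; 0 0 -8 0; 0 0 -25 0; 0 0 -55 0; 0 0 -90 0; 0 0 -120 0; 0 0 -130 0; 0 0 -130 0", "gripper": 0}}

```text
t: 28.35
tcp_pos: [0.5941, 0.0918, 0.2788]
tool_rot: [0.977, 0.212, 0.002, 0.0]
force: [0.6, 0.3, -0.3]
finger_gap: 1.0
gripper_force: 0.0
```

Request:
{"method": "step_arm", "body": {"targets": "-30 0 0 0; -70 0 0 0; -110 0 0 0; -130 0 0 0; -130 0 0 0; -130 0 0 0"}}

```text
t: 28.95
tcp_pos: [0.4746, 0.0381, 0.276]
tool_rot: [0.977, 0.211, -0.001, -0.0]
force: [0.5, 0.4, 0.5]
finger_gap: 0.999
gripper_force: 0.0
```

```bash
python3 - <<'E'
from h import *
s=manip.sense(); print(s['t'],s['tcp_pos'],s['force'],s['finger_gap'])
a=save('scene','pics/s12.png'); b=save('top','pics/t12.png')
for q in('cup_yellow_floor','cup_red_floor','tray_front'):print([(r['position'],round(r['p'],2)) for r in manip.mark_of('scene',q)])
cv2.imwrite('pics/c12.png',np.hstack([cv2.resize(b[180:340,190:350],(400,400)),cv2.resize(a[130:310,280:460],(400,400),interpolation=cv2.INTER_CUBIC)])[:,:,::-1])
E
```

```text
28.95 [0.47463462 0.03806776 0.27602144] [0.50965571 0.37483682 0.48345015] 0.9987069376529454
[([326.3, 200.9], 0.82), ([236.7, 325.4], 0.77), ([181.8, 300.8], 0.65), ([246.4, 226.9], 0.63)]
[([394.2, 187.7], 0.64)]
[([343.7, 225.1], 0.75), ([326.4, 241.6], 0.17)]
```

View pics/c12.png

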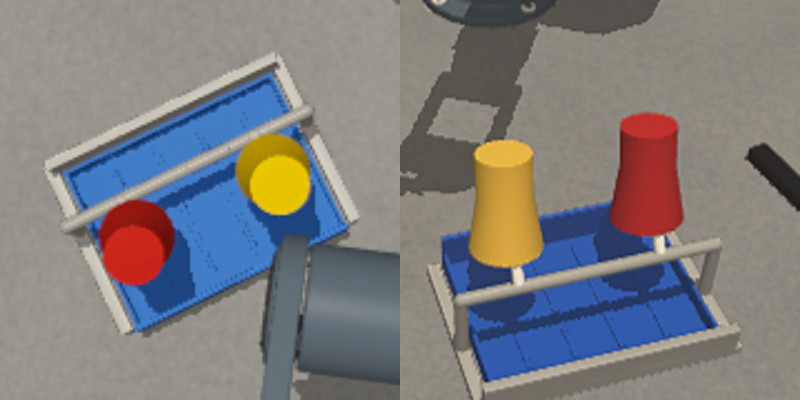

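Both cups hang on their pegs, the tray is home and the arm is clear, so I hand in.

```bash
python3 -c "
from station import manip
print(manip.sign_off())"
```

```text
the job is handed in; nothing more can be done
None
```

The drip tray is fully home, the red cup hangs on the left peg and the yellow cup on the right, both released; the job is handed in at about 29 s, but sign-off returned no verdict.

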